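# Roll the tin to the photo-eyes

### The job

Roll the food tin that lies on its side in the guide track along to the pair of photo-eyes by pushing on its top with the fingertips, so that it stops centred between the two eyes and lies there at rest, untouched. Push only on its upper half, do not grip or lift it, do not let it roll on past the eyes, and leave the jar, the carton and the tape roll where they are.

Things in the scene. Friction and masses are not known exactly. Their poses are not given: they have to be found in the camera images.
- tin: Food tin lying on its side in the track: 74 mm diameter, 104 mm long, 0.3 to 0.6 kg. Origin at its centre, 43 mm above the table (top at 80 mm). y: its long axis, across the track; x and z turn as it rolls (z up at the start). It rolls without slipping: under a fingertip that does not slip on its top, its centre goes half as far as the tip. Let go at 0.1 m/s it rolls on about 15 mm.
- track: Fixed guide track: flat rubber bed 6 mm thick, 420 mm long (x axis), 140 mm wide (y axis), with an aluminium rail along each long side (inner faces 116 mm apart) and a stop across each end (inner faces 400 mm apart), all 24 mm high above the table. Origin at the centre of its underside, at table height; z up.
- eyes: Fixed pair of photo-eyes: two black heads on steel posts outside the rails, facing each other across the track, 62 mm high, inner faces 144 mm apart, each 24 mm deep; a thin white line crosses the bed between them. Origin on the track's centre line midway between them, at table height. x along the track (as the track's x), y from eye to eye. The tin starts 100 to 200 mm away, to either side.
- bare: The same fixed steel brackets with no eyes on them, 35 mm high, outside the rails, where the tin starts (within 10 mm). Origin on the track's centre line midway between them, at table height; axes as the track's. Not part of the job.
- jar: Jar with a steel lid standing beside the track, 56 mm diameter, 80 mm high. Origin at the centre of its underside. Leave it alone.
- carton: Small cardboard carton beside the track, 90 x 60 x 45 mm high. Origin at the centre of its underside. Leave it alone.
- tape: Roll of clear packing tape lying flat beside the track, 90 mm diameter, 45 mm high. Origin at the centre of its underside. Leave it alone.

How it is judged:
On the way:
1. the tin has rolled over onto its other side (well over a quarter turn), not slid (angle between tin's own z axis and vertical above 1.8 rad), for 0.02 s.
At the end, for the whole second after the job is handed in: The tin lies on its side on the bed of the track, square across it, its centre within 14 mm of the line between the two photo-eyes (measured along the track), at rest (under 4 mm/s) (x of tin in the frame of eyes between -0.014 and 0.014 m and height (world z) of tin between 0.039 and 0.047 m and angle between the y axis of tin and the y axis of eyes, either way round below 0.12 rad and linear speed of tin below 0.004 m/s); the robot touches nothing.
It fails at once if the tin was lifted (12 mm or more) off the bed (height (world z) of tin above 0.055 m).
It fails at once if the tin was pushed on its lower half (fingertips below its mid-height while touching it) (contact force between the fingers and tin above 0.3 N and height (world z) of the grasp point below 0.05 m).
It fails at once if the tin rolled on past the eyes (more than 40 mm beyond them) ((x of eyes in the frame of track above 0 m and x of tin in the frame of eyes above 0.04 m) or (x of eyes in the frame of track below 0 m and x of tin in the frame of eyes below -0.04 m)).
It fails at once if a bystander (jar, carton or tape roll) was moved more than 25 mm (distance of any of jar, carton, tape from where it was at the start of the episode above 0.025 m).
It also fails if it takes over 58 s, if anything falls off the work surface, if the arm or the gripper's body presses on something with over 40 N, if the wrist force passes 120 N, or if a joint passes its speed limit or range.

### The arm

A 6-joint arm with a two-finger parallel gripper is mounted at the origin on the work surface. World frame = base frame: x ahead of the robot, y to its left, z up, the work surface at z = 0. Lengths are in m, angles in rad, forces in N, time in s.
With the tool pointing down it reaches from about 0.35 to 0.85 m from the base axis. Payload 8.1 kg.
Tool frame: the origin (TCP) lies at the very end of the fingers, on their centre line; the grasp point (between the pads) lies 19 mm behind it; z points along the fingers, y is the line along which they close (so a half turn about z gives the same grasp; the last joint's range is limited). The gripper opens to 93 mm and grips with 3 to 60 N. Pads are 15 mm wide; open, the fingers measure 128 mm over their backs; the gripper's body (75 mm by 188 mm) begins 65 mm behind the grasp point.
Start: joints at [1.025, 0.13, 1.488, -0, 1.523, -0.085], TCP at [0.267, 0.537, 0.195] pointing down, gripper open.
Joint ranges: [-2.96, 2.96], [-0.89, 2.26], [0.02, 2.5], [-1.34, 4.48], [0, 2.73], [-2.66, 2.66]. Speed limits (rad/s): [2.39, 2.39, 2.79, 3.14, 3.14, 3.14].

### API

Orientations are given as a rotation vector (axis times angle).
In Python, from plant import read_state, eyes, workorder gives the robot as it stands. The module is installed in compiled form; this text tells all that it offers.
- The arm moves only by the tool play_rows, never from a script. Its argument "targets" is one flat list of numbers, 4 for each row, row after row: the shift along the tool's x, y, z in cm, then the turn about the tool's z in degrees. In form: [dx, dy, dz, roll, dx, dy, dz, roll, ...]. A call has 1 to 8 rows; each row is the pose to reach, as a shift and turn from the pose commanded when the call began, along the tool's axes at that moment; what a row does not reach only later rows make up. A row lasts 1/12 s, in which the tool goes at most 41.7 mm and 7.16 degrees, less where a joint would pass 70% of its speed; a pose out of reach is approached as far as the arm can. A call with a gripper value outside its range is refused whole. "grip" is the finger opening in cm, from 0 to 9.3, set as the call begins (left out, the last holds). The fingers move at their own pace and stop on an object; "grip_force" is the grip in N (left out, the last holds). Time passes only in rows, so rows that repeat a pose let the fingers close. It gives the time, the measured TCP pose, the force, the opening and the grip force at its end, in the units of the state.
- read_state(): the state, without advancing time (a new reading comes with each control period).
- eyes.read_camera(name): name is "scene" or "top" or "wrist"; returns a dict with "image" (384x512x3 uint8, red, green, blue), "vfov" (degrees; the focal length in pixels is half the picture's height over the tangent of half this angle, whatever the lens; pixels are square), "cx", "cy" (the principal point, pixels), "cam_to_world" (4x4, takes a point from camera to world coordinates); the wrist camera has in their place "T_tool_cam" (4x4, takes a point from camera to tool coordinates, whose origin is the TCP and whose axes are the flange's). Camera axes: x right, y up, looking along -z (the intrinsics and any distortion apply to the point x, -y, -z); pixel columns grow to the right and rows downward; lengths in m; the calibration is good to about 2 mm. A picture is of the moment at which its call begins: read the wrist's pose just before it. There is no depth.
- workorder.close_job(): hands the job in; it is judged then, once.
The state is a dict: "t": time; "q": joint angles; "dq": joint speeds; "joint_torque": joint torques, N m; "tool_pos": TCP position; "orientation": TCP orientation; "force": force on the tool from outside, world axes, zero at the start; "wrist_torque": the same for the moment, N m; "opening": finger opening in m; "gripper_force": force on a finger pad.
Only numpy, scipy, OpenCV 4.12 (cv2) and the standard library are available. Lean on these libraries where they do the work, as an engineer would, in place of code of your own. Each camera call takes 0.05 s, during which the arm holds its last target. There are 200 camera calls.

## Working session

There is one attempt and no reset: what is moved stays moved. The work goes in short steps, Python scripts to look and compute and a tool call to move; the robot and the scene stay as the last step left them, time stands still between calls to the robot, and variables do not carry over. Pictures are saved under pics/ and viewed, at most 10 in all, crops included, and the job is handed in when it is done.

Besides the shell and the picture viewer there is one more tool, called as a command line: name --argument value ..., lists and objects as JSON in quotes. play_rows: Moves the arm, as the interface text tells. Its arguments: {"type":"object","properties":{"targets":{"type":"array"},"grip":{"type":"number"},"grip_force":{"type":"number"}},"required":["targets"]}

```bash
mkdir -p pics
cat > h.py <<'E'
import numpy as np, cv2
from plant import read_state, eyes, workorder
def cam(n):
    return eyes.read_camera(n)
def ray(c,u,v):
    f=192/np.tan(np.radians(c['vfov'])/2)
    T=np.array(c['cam_to_world']); d=T[:3,:3]@np.array([(u-c['cx'])/f,-(v-c['cy'])/f,-1.]); return T[:3,3],d
def on(c,u,v,z):
    o,d=ray(c,u,v); return o+d*(z-o[2])/d[2]
def proj(c,p):
    f=192/np.tan(np.radians(c['vfov'])/2)
    q=np.linalg.inv(np.array(c['cam_to_world']))@np.append(p,1); return c['cx']+f*q[0]/-q[2], c['cy']+f*q[1]/q[2]
E
python3 - <<'E'
from h import *
for n in('top','scene'):
    c=cam(n); cv2.imwrite(f'pics/{n}.png',c['image'][:,:,::-1]); print(n,{k:v for k,v in c.items() if k!='image'})
s=read_state();print(s)
E
```

```text
top {'vfov': 53.5342707737415, 'cx': 258.13391721470055, 'cy': 199.21758417537586, 'cam_to_world': array([[-0.01967075,  0.99558786, -0.09174901,  0.51789777],
       [-0.99979985, -0.01992269, -0.00183083, -0.01144035],
       [-0.00365064,  0.09169463,  0.99578048,  0.73946321],
       [ 0.        ,  0.        ,  0.        ,  1.        ]])}
scene {'vfov': 53.687033513314404, 'cx': 254.3092115832095, 'cy': 184.58114957882674, 'cam_to_world': array([[-0.57106857, -0.63559877,  0.5195141 ,  0.90710697],
       [ 0.82090074, -0.44090155,  0.36294324,  0.25024869],
       [-0.00163171,  0.63373498,  0.77354852,  0.58863506],
       [ 0.        ,  0.        ,  0.        ,  1.        ]])}
{'t': 0.1, 'q': array([ 1.02457176e+00,  1.31081054e-01,  1.48915978e+00, -2.99005991e-05,
        1.52299768e+00, -8.53965702e-02]), 'dq': array([-0.00054769, -0.00215545, -0.00478987,  0.0010363 , -0.00142188,
       -0.00092322]), 'joint_torque': array([ 1.54389977e-04, -5.61341214e+01, -4.93096197e+01,  7.68902223e-02,
        2.91452726e-02,  6.37003154e-06]), 'tool_pos': array([0.26651696, 0.53694598, 0.19380094]), 'orientation': array([-7.17366118e-01, -3.05809596e+00,  2.47164285e-03]), 'force': array([-0.44220333, -0.34757975, -0.19091082]), 'wrist_torque': array([0.06271379, 0.01134939, 0.00389918]), 'gripper_force': 0.0, 'opening': 0.09331647462935616}
```

View pics/top.png

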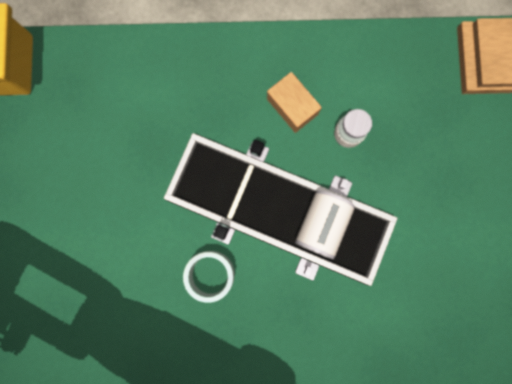

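View pics/scene.png

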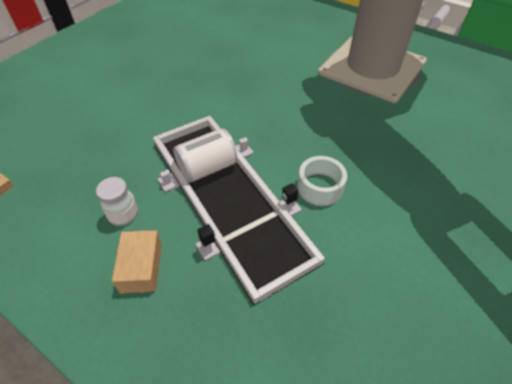

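The top view shows the track with its corners at (194,135), (396,218), (372,284) and (165,197). The tin is at about (326,223), the white line runs from (251,167) to (230,217), and the eyes are at (258,148) and (222,231). The scene view agrees; the jar and carton are on the far side and the tape is on the near side.

Run:
```python
from h import *
c=cam('top');im=c['image'];hsv=cv2.cvtColor(im,cv2.COLOR_RGB2HSV)
m=((hsv[...,1]<70)&(hsv[...,2]>120)).astype(np.uint8)
m[:110]=0
# track outline: non-green region incl. rails
rail=[(194,135),(396,218),(372,284),(165,197)]
P=np.array([on(c,u,v,.024) for u,v in rail]);print(P.round(3),[np.linalg.norm(P[i]-P[i-3]).round(3) for i in range(4)])
X=P[0]+P[3]-P[1]-P[2];X/=np.linalg.norm(X);O=P.mean(0);print('axis(to eyes)',X,np.degrees(np.arctan2(X[1],X[0])),'O',O)
roi=np.zeros_like(m);cv2.fillPoly(roi,[np.array([(197,144),(387,222),(368,275),(174,193)])],1)
w=m&roi
n,l,st,ce=cv2.connectedComponentsWithStats(w)
for i in range(1,n):
    if st[i,4]>60: print(st[i],ce[i],on(c,*ce[i],.006)[:2],(on(c,*ce[i],.006)-O)@X)
def pr(c,x,y,z):
    f=192/np.tan(np.radians(c['vfov'])/2)
# tin: extents along X axis
ys,xs=np.where(l==1+np.argmax(st[1:,4]))
pts=np.array([on(c,u,v,.06) for u,v in zip(xs,ys)]);s=(pts-O)@X
print('tin s pct at z=.06',np.percentile(s,[1,5,50,95,99]))
```

```text
[[ 0.71   0.11   0.024]
 [ 0.543 -0.268  0.024]
 [ 0.422 -0.217  0.024]
 [ 0.592  0.166  0.024]] [np.float64(0.414), np.float64(0.131), np.float64(0.419), np.float64(0.131)]
axis(to eyes) [0.40352939 0.91496668 0.        ] 66.20099576348049 O [ 0.56677897 -0.05229983  0.024     ]
[227 165  27  53 339] [240.09144543 191.38053097] [0.60143568 0.02458757] 0.08433441278106185
[ 297  193   57   65 2281] [324.61376589 225.74528715] [ 0.53174199 -0.13680356] -0.09145654715151066
tin s pct at z=.06 [-0.11906887 -0.11605648 -0.08354871 -0.05053213 -0.04748991]
```

play_rows --targets '[-3,-2.7,0,7,-6,-5.4,0,14,-9,-8.1,0,21,-12,-10.8,0,28,-15,-13.5,0,35,-18,-16.2,0,42,-21,-18.9,0,49,-24,-21.6,0,56]' --grip 5

```text
t: 0.82
tool_pos: [0.3858, 0.2354, 0.1946]
orientation: [2.076, 2.358, 0.0]
force: [1.1, 1.0, 0.5]
opening: 0.0506
gripper_force: 0.0
```

```bash
cat >> h.py <<'E'
from scipy.spatial.transform import Rotation as R
O=np.array([.5668,-.0523]);A=np.radians(66.2);X=np.array([np.cos(A),np.sin(A)]);Y=np.array([-X[1],X[0]])
LINE=.0843
def goal(s,z,w=0):
    st=read_state();Rm=R.from_rotvec(st['orientation']).as_matrix();p=O+s*X+w*Y
    d=np.array([*p,z])-st['tool_pos'];h=np.arctan2(Rm[1,0],Rm[0,0])
    print('t',round(st['t'],2),'shift cm',(Rm.T@d*100).round(2),'roll',np.degrees(h-A).round(2),'pos s,w,z',((st['tool_pos'][:2]-O)@X).round(4),((st['tool_pos'][:2]-O)@Y).round(4),st['tool_pos'][2].round(4),'F',st['force'].round(2))
def tin():
    c=cam('top');hsv=cv2.cvtColor(c['image'],cv2.COLOR_RGB2HSV)
    m=((hsv[...,1]<70)&(hsv[...,2]>120)).astype(np.uint8)
    roi=np.zeros_like(m);cv2.fillPoly(roi,[np.array([(197,144),(387,222),(368,275),(174,193)])],1)
    n,l,st,ce=cv2.connectedComponentsWithStats(m&roi);i=1+np.argmax(st[1:,4])
    ys,xs=np.where(l==i);p=np.array([on(c,u,v,.043)[:2] for u,v in zip(xs,ys)])
    s=(p-O)@X;a,b=np.percentile(s,[1,99]);print('tin s',((a+b)/2).round(4),'width',(b-a).round(4),'to go',(LINE-(a+b)/2).round(4));return c
E
python3 -c "
from h import *
goal(-.0855,.13)"
```

```text
t 0.82 shift cm [-38.16   9.9    6.46] roll 31.07 pos s,w,z 0.1902 0.2818 0.1946 F [1.09 0.97 0.5 ]
```

play_rows --targets '[-3.6,0.9,0,7,-7.2,1.8,0,14,-10.8,2.7,0,21,-14.4,3.6,0,28,-18,4.5,0,31,-21.6,5.4,0,31,-25.2,6.3,0,31,-25.2,6.3,0,31]'

```text
t: 1.48
tool_pos: [0.4827, -0.0098, 0.1944]
orientation: [2.628, 1.717, -0.002]
force: [-0.0, -0.2, -0.6]
opening: 0.0502
gripper_force: 0.0
```

```bash
python3 -c "
from h import *
goal(-.0955,.10)"
```

```text
t 1.48 shift cm [-10.04   9.38   9.47] roll 0.12 pos s,w,z 0.0049 0.0941 0.1944 F [-0.04 -0.16 -0.56]
```

play_rows --targets '[-2.5,2.3,1,0,-5,4.7,3,0,-7.5,7,5.5,0,-10,9.4,7.5,0,-10,9.4,9.5,0,-10,9.4,9.5,0]'

```text
t: 1.98
tool_pos: [0.5248, -0.1336, 0.0944]
orientation: [-2.623, -1.718, 0.008]
force: [-1.0, 0.2, -1.8]
opening: 0.0498
gripper_force: 0.0
```

Run:
```python
from h import *
goal(-.0955,.08)
for i in range(1):
    c=cam('wrist');cv2.imwrite('pics/w1.png',c['image'][:,:,::-1])
c=cam('scene');cv2.imwrite('pics/s2.png',c['image'][:,:,::-1])
```

```text
t 1.98 shift cm [-0.41  0.57  1.44] roll 0.24 pos s,w,z -0.0914 0.0056 0.0944 F [-1.03  0.23 -1.77]
```

View pics/s2.png

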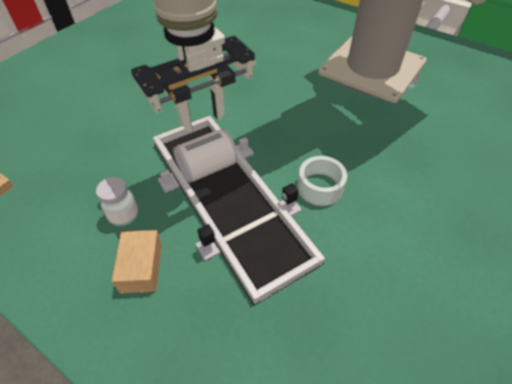

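View pics/w1.png

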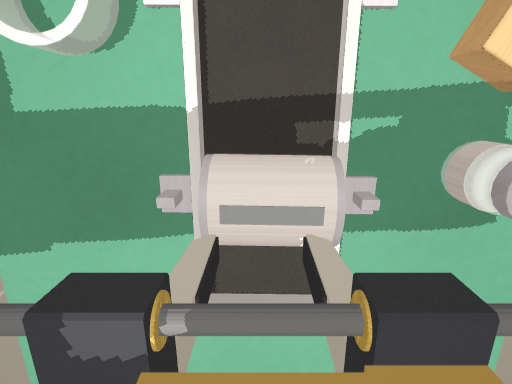

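The scene and wrist views show the fingers square across the track. In the wrist view their tips are at row 240 and the tin spans rows 155–245, columns 203–342. I'll cross-check where the tin is along the track with the wrist calibration.

```bash
cat >> h.py <<'E'
def wrist():
    st=read_state();c=cam('wrist');T=np.eye(4);T[:3,:3]=R.from_rotvec(st['orientation']).as_matrix();T[:3,3]=st['tool_pos']
    c['cam_to_world']=T@np.array(c['T_tool_cam']);return c
def sw(p): return np.round([(p[:2]-O)@X,(p[:2]-O)@Y],4)
E
python3 - <<'E'
from h import *
goal(-.0955,.08)
c=wrist();print(np.array(c['cam_to_world']).round(3),c['vfov'],c['cx'],c['cy'])
hs=[]
for v in(155,245):
    o,d=ray(c,272,v);so=(o[:2]-O)@X;hs.append(np.arctan2(d[:2]@X,-d[2]));print(v,np.degrees(hs[-1]))
m=np.mean(hs);print('tin centre s',so+np.tan(m)*(o[2]-.043),'half-angle radius',np.sin((hs[0]-hs[1])/2)*(o[2]-.043)/np.cos(m))
print('line end pixels rail', sw(on(c,195,60,.024)),sw(on(c,350,60,.024)))
tp=read_state()['tool_pos']
print('tcp in wrist',proj(c,tp))
c=cam('scene');print('tcp in scene',proj(c,tp))
# tin top line in scene
for s in(-.0855,-.07,-.1): print(s,[np.round(proj(c,np.append(O+s*X+w*Y,.08))) for w in(-.052,.052)])
tin()
E
```

```text
t 2.08 shift cm [-0.6   0.41  1.89] roll 0.38 pos s,w,z -0.0896 0.0041 0.0989 F [ 0.18  0.25 -0.25]
[[ 0.918  0.38   0.117  0.558]
 [-0.397  0.879  0.263 -0.057]
 [-0.003 -0.288  0.958  0.288]
 [ 0.     0.     0.     1.   ]] 64.27904910011407 260.5061181898416 199.40381108548436
155 -8.432080474147595
245 -25.184246926253525
tin centre s -0.08215885525061534 half-angle radius 0.037294153419433394
line end pixels rail [0.0277 0.0587] [ 0.0285 -0.0643]
tcp in wrist (np.float64(264.35298692308737), np.float64(234.92303680820874))
tcp in scene (np.float64(202.7593426369017), np.float64(131.23050915155505))
-0.0855 [array([178., 151.]), array([227., 131.])]
-0.07 [array([182., 156.]), array([231., 136.])]
-0.1 [array([175., 146.]), array([224., 127.])]
tin s -0.1733 width 0.0345 to go 0.2576
```

play_rows --targets '[-0.6,0.6,0.5,0,-0.8,0.6,1.0,0,-0.8,0.6,1.4,0,-0.8,0.6,1.7,0,-0.8,0.6,1.9,0,-0.8,0.6,1.9,0]'

```text
t: 2.73
tool_pos: [0.5297, -0.1428, 0.0799]
orientation: [-2.625, -1.724, 0.001]
force: [0.4, -0.7, -0.1]
opening: 0.0503
gripper_force: 0.0
```

```bash
python3 -c "
from h import *
goal(-.0955,.08)"
```

```text
t 2.73 shift cm [ 0.22 -0.26 -0.01] roll 0.4 pos s,w,z -0.0977 -0.0026 0.0799 F [ 0.36 -0.7  -0.12]
```

play_rows --targets '[0,0,0.1,0,0,0,0.15,0,0,0,0.15,0]'

```text
t: 2.98
tool_pos: [0.5304, -0.143, 0.0792]
orientation: [2.626, 1.725, 0.0]
force: [-0.2, 0.8, -0.3]
opening: 0.0501
gripper_force: 0.0
```

play_rows --targets '[0.3,0,0.05,0,0.6,0,0.08,0,0.9,0,0.1,0,1.2,0,0.1,0]'

```text
t: 3.32
tool_pos: [0.5353, -0.1316, 0.0783]
orientation: [2.626, 1.725, 0.0]
force: [-0.4, 0.6, -0.1]
opening: 0.0501
gripper_force: 0.0
```

Run:
```python
from h import *
goal(-.0955,.08)
c=wrist();im=c['image'];g=cv2.cvtColor(im,cv2.COLOR_RGB2HSV)
for v in range(130,270,6): print(v,im[v,272],g[v,272], im[v,225])
cv2.imwrite('pics/w2.png',im[:,:,::-1])
```

```text
t 3.32 shift cm [-1.02 -0.33 -0.17] roll 0.41 pos s,w,z -0.0853 -0.0032 0.0783 F [-0.37  0.6  -0.11]
130 [52 48 45] [13 34 52] [53 49 46]
136 [48 45 43] [12 27 48] [53 49 48]
142 [50 45 44] [ 5 31 50] [52 50 49]
148 [50 47 43] [17 36 50] [50 48 46]
154 [50 48 45] [18 26 50] [51 48 45]
160 [52 49 45] [17 34 52] [52 49 47]
166 [186 175 166] [ 14  27 186] [190 179 170]
172 [203 192 182] [ 14  26 203] [203 193 183]
178 [213 201 191] [ 14  26 213] [215 204 193]
184 [216 205 194] [ 15  26 216] [217 206 196]
190 [224 213 203] [ 14  24 224] [223 211 201]
196 [220 209 199] [ 14  24 220] [223 212 202]
202 [225 215 205] [ 15  23 225] [226 214 203]
208 [225 214 203] [ 15  25 225] [227 216 205]
214 [229 218 208] [ 14  23 229] [226 216 205]
220 [226 214 204] [ 14  25 226] [222 211 200]
226 [148 149 145] [ 38   7 149] [149 150 146]
232 [150 150 145] [ 30   8 150] [149 149 145]
238 [147 147 143] [ 30   7 147] [149 148 144]
244 [219 208 197] [ 15  26 219] [217 206 195]
250 [209 199 188] [ 16  26 209] [213 202 192]
256 [206 195 185] [ 14  26 206] [204 193 183]
262 [160 151 140] [ 17  32 160] [76 69 65]
268 [76 73 67] [20 30 76] [79 73 69]
```

View pics/w2.png

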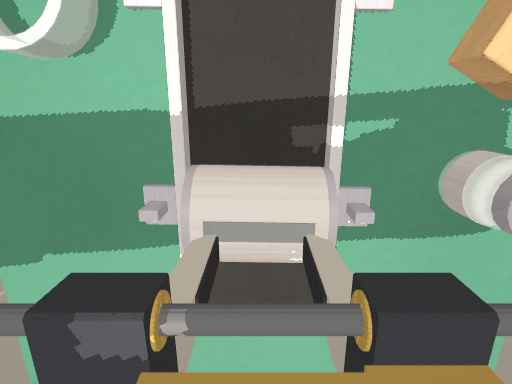

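```bash
cat >> h.py <<'E'
def wt(u=264):
    goal(-.0955,.08)
    c=wrist();g=c['image'][:,u-8:u+9].astype(float).mean((1,2));b=g>110
    # longest bright run above the fingers (bridges none: stripe is ~147)
    v=np.arange(384);runs=np.split(v[b],np.where(np.diff(v[b])>2)[0]+1);runs=[r for r in runs if r[0]<262 and len(r)>8]
    r=max(runs,key=len);hs=[]
    for vv in(r[0]-.5,r[-1]+.5):
        o,d=ray(c,u,vv);hs.append(np.arctan2(d[:2]@X,-d[2]))
    so=(o[:2]-O)@X;H=o[2]-.043;m=np.mean(hs);al=np.arcsin(.037*np.cos(m)/H)
    f=lambda a:round(so+np.tan(a)*H,4)
    print('rows',r[0],r[-1],'tin s',f(m),'R',round(np.sin((hs[0]-hs[1])/2)*H/np.cos(m),4),'from front edge',f(hs[0]-al),'to go',round(LINE-f(hs[0]-al),4))
    return c
E
python3 - <<'E'
from h import *
wt()
E
```

```text
t 3.37 shift cm [-1.07 -0.32 -0.17] roll 0.42 pos s,w,z -0.0848 -0.0031 0.0783 F [-1.02  0.5  -0.49]
rows 166 262 tin s -0.0823 R 0.0372 from front edge -0.0821 to go 0.1664
```

play_rows --targets '[0,0,0.05,0,0,0,0.1,0,0,0,0.1,0]'

```text
t: 3.67
tool_pos: [0.535, -0.1321, 0.0771]
orientation: [-2.626, -1.725, 0.0]
force: [0.5, -0.8, 0.1]
opening: 0.0499
gripper_force: 0.0
```

play_rows --targets '[0,0,0.05,0,0,0,0.1,0,0,0,0.1,0]'

```text
t: 3.92
tool_pos: [0.535, -0.1321, 0.0761]
orientation: [-2.626, -1.725, 0.0]
force: [0.4, -0.4, -0.1]
opening: 0.0502
gripper_force: 0.0
```

play_rows --targets '[0,0,0.05,0,0,0,0.1,0,0,0,0.1,0]'

```text
t: 4.17
tool_pos: [0.535, -0.132, 0.0751]
orientation: [-2.626, -1.725, 0.0]
force: [-0.5, 0.5, 0.6]
opening: 0.0501
gripper_force: 0.0
```

play_rows --targets '[0,0,0.05,0,0,0,0.1,0,0,0,0.1,0]'

```text
t: 4.42
tool_pos: [0.535, -0.132, 0.0741]
orientation: [-2.626, -1.725, 0.0]
force: [-0.2, 0.1, 0.3]
opening: 0.05
gripper_force: 0.0
```

Run:
```python
from h import *
c=wt();tp=read_state()['tool_pos']
print(proj(c,tp),[proj(c,np.append(O-.082*X,.08))])
im=c['image'];cv2.imwrite('pics/w3.png',cv2.resize(im[150:290,150:370],None,fx=3.5,fy=3.5)[:,:,::-1])
```

```text
t 4.42 shift cm [-0.97 -0.32 -0.59] roll 0.4 pos s,w,z -0.0858 -0.0031 0.0741 F [-0.23  0.08  0.33]
rows 166 264 tin s -0.0826 R 0.0373 from front edge -0.0823 to go 0.1666
(np.float64(262.90030354419025), np.float64(234.67650794713919)) [(np.float64(258.2063770277285), np.float64(232.89465534858982))]
```

View pics/w3.png

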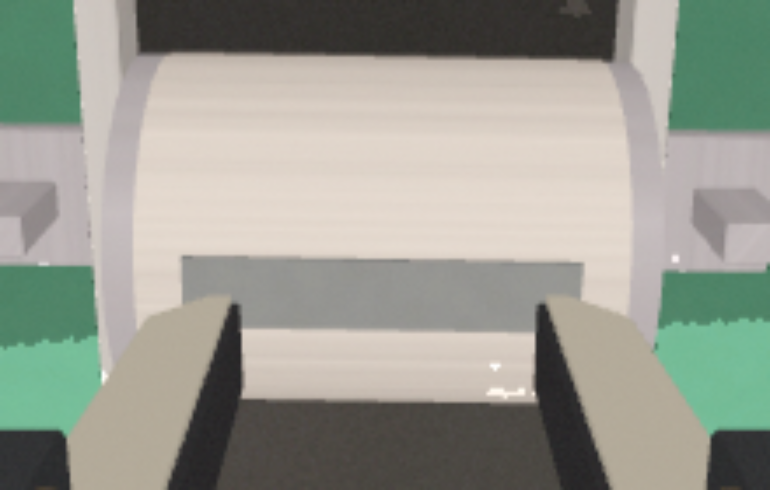

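The crop shows both tips at row 236 over the tin's stripe, and still no force. A side look from the scene camera will show whether there is a gap.

Run:
```python
from h import *
c=cam('scene');tp=read_state()['tool_pos'];print(proj(c,tp))
for w in (-.035,.035):print(w,proj(c,tp+np.append(w*Y,0)))
im=c['image'];cv2.imwrite('pics/s3.png',cv2.resize(im[70:200,130:280],None,fx=4.5,fy=4.5,interpolation=cv2.INTER_CUBIC)[:,:,::-1])
```

```text
(np.float64(202.09097577230665), np.float64(143.5524106755981))
-0.035 (np.float64(185.4759744581089), np.float64(150.35439889025574))
0.035 (np.float64(218.1901483427645), np.float64(136.9615967467169))
```

View pics/s3.png

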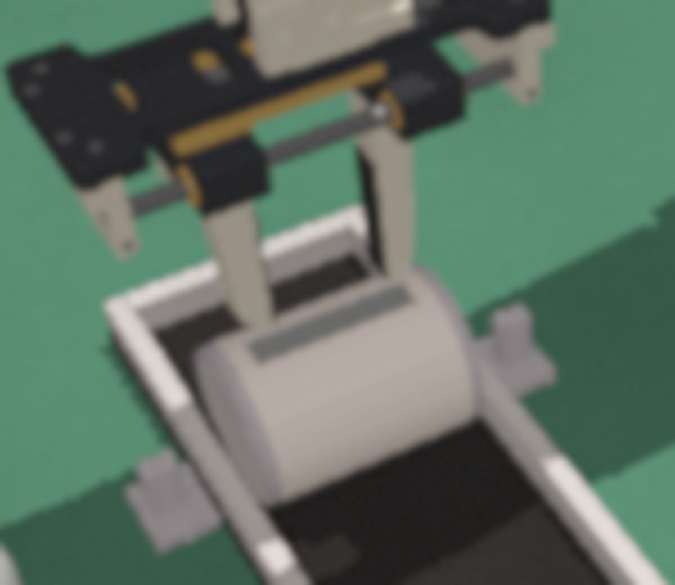

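Run:
```python
from h import *
cs=cam('scene');cw=wrist();print(read_state()['tool_pos'])
for a,b in(((214,236),(218,131)),((310,236),(187,142.5))):
    o1,d1=ray(cw,*a);o2,d2=ray(cs,*b);k=np.linalg.lstsq(np.c_[d1,-d2],o2-o1,rcond=None)[0]
    p,q=o1+k[0]*d1,o2+k[1]*d2;m=(p+q)/2;print(sw(m),m[2].round(4),'gap',np.linalg.norm(p-q).round(4))
```

```text
[ 0.5351179  -0.13202329  0.07422895]
[-0.0745  0.0263] 0.1012 gap 0.0027
[-0.0784 -0.0325] 0.0968 gap 0.0045
```

The tips triangulate to about z = 0.099, clearly above the tin, so I can keep lowering gently and check the force.

play_rows --targets '[0,0,0.1,0,0,0,0.2,0,0,0,0.3,0,0,0,0.3,0]'

```text
t: 4.95
tool_pos: [0.5349, -0.1319, 0.0709]
orientation: [-2.625, -1.725, 0.0]
force: [0.5, 0.6, -1.0]
opening: 0.0498
gripper_force: 0.0
```

play_rows --targets '[0,0,0.1,0,0,0,0.2,0,0,0,0.3,0,0,0,0.3,0]'

```text
t: 5.28
tool_pos: [0.5349, -0.1319, 0.0679]
orientation: [-2.625, -1.725, 0.0]
force: [0.4, -0.4, -0.9]
opening: 0.0498
gripper_force: 0.0
```

Run:
```python
from h import *
wt()
c=cam('scene');im=c['image'];cv2.imwrite('pics/s4.png',cv2.resize(im[70:200,130:280],None,fx=4.5,fy=4.5,interpolation=cv2.INTER_CUBIC)[:,:,::-1])
```

```text
t 5.28 shift cm [-0.98 -0.31 -1.21] roll 0.4 pos s,w,z -0.0857 -0.003 0.0679 F [ 0.38 -0.39 -0.94]
rows 168 268 tin s -0.0826 R 0.037 from front edge -0.0826 to go 0.1669
```

View pics/s4.png

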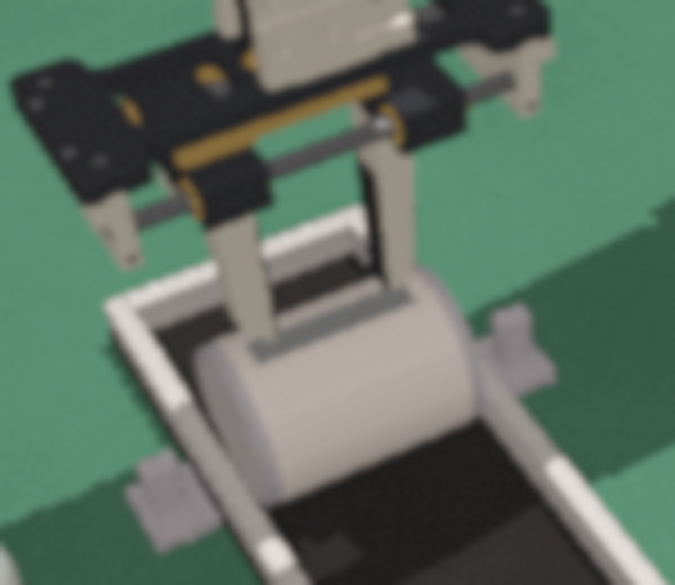

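The tips now appear over the stripe, at crop (257,340) and (400,287). They look about 4–5 mm above the top, so contact should come at a reported z of about 0.063. I'll back off along x and feel for the top.

play_rows --targets '[-0.4,0,0,0,-0.8,0,0.1,0,-0.8,0,0.2,0,-0.8,0,0.3,0,-0.8,0,0.3,0]'

```text
t: 5.8
tool_pos: [0.5317, -0.1394, 0.0649]
orientation: [-2.626, -1.724, 0.0]
force: [0.3, 0.2, -0.7]
opening: 0.05
gripper_force: 0.0
```

play_rows --targets '[0,0,0.05,0,0,0,0.1,0,0,0,0.1,0]'

```text
t: 6.05
tool_pos: [0.5319, -0.1393, 0.0641]
orientation: [-2.626, -1.725, 0.0]
force: [0.0, -0.0, 0.2]
opening: 0.0502
gripper_force: 0.0
```

play_rows --targets '[0,0,0.05,0,0,0,0.1,0,0,0,0.1,0]'

```text
t: 6.3
tool_pos: [0.5319, -0.1393, 0.0631]
orientation: [-2.626, -1.725, 0.0]
force: [-0.6, 0.3, 0.2]
opening: 0.05
gripper_force: 0.0
```

play_rows --targets '[0,0,0.05,0,0,0,0.1,0,0,0,0.1,0]'

```text
t: 6.55
tool_pos: [0.5319, -0.1394, 0.0621]
orientation: [-2.626, -1.725, 0.0]
force: [0.2, 1.0, -0.3]
opening: 0.0498
gripper_force: 0.0
```

play_rows --targets '[0,0,0.05,0,0,0,0.1,0,0,0,0.1,0]'

```text
t: 6.8
tool_pos: [0.5319, -0.1393, 0.0611]
orientation: [-2.626, -1.725, 0.0]
force: [0.0, -0.3, 0.5]
opening: 0.0501
gripper_force: 0.0
```

play_rows --targets '[0,0,0.05,0,0,0,0.1,0,0,0,0.1,0]'

```text
t: 7.05
tool_pos: [0.5318, -0.1393, 0.0601]
orientation: [-2.626, -1.725, 0.0]
force: [-0.1, -0.2, -0.3]
opening: 0.0499
gripper_force: 0.0
```

```bash
python3 -c "
from h import *
wt()"
```

```text
t 7.05 shift cm [-0.17 -0.32 -1.99] roll 0.4 pos s,w,z -0.0937 -0.0031 0.0601 F [-0.14 -0.25 -0.31]
rows 158 263 tin s -0.0823 R 0.0372 from front edge -0.0821 to go 0.1664
```

play_rows --targets '[0,0,0.05,0,0,0,0.1,0,0,0,0.1,0]'

```text
t: 7.35
tool_pos: [0.5319, -0.1394, 0.0591]
orientation: [-2.626, -1.725, 0.0]
force: [-0.8, 0.3, 0.2]
opening: 0.0497
gripper_force: 0.0
```

play_rows --targets '[0,0,0.05,0,0,0,0.1,0,0,0,0.1,0]'

```text
t: 7.6
tool_pos: [0.5318, -0.1394, 0.0581]
orientation: [-2.626, -1.725, 0.0]
force: [-0.1, -0.2, 0.0]
opening: 0.0504
gripper_force: 0.0
```

play_rows --targets '[0,0,0.05,0,0,0,0.1,0,0,0,0.1,0]'

```text
t: 7.85
tool_pos: [0.5319, -0.1393, 0.0571]
orientation: [-2.626, -1.725, 0.0]
force: [-0.8, -0.4, -0.3]
opening: 0.0497
gripper_force: 0.0
```

```bash
python3 -c "
from h import *
wt()
c=cam('scene');im=c['image'];cv2.imwrite('pics/s5.png',cv2.resize(im[70:200,130:280],None,fx=4.5,fy=4.5,interpolation=cv2.INTER_CUBIC)[:,:,::-1])"
```

```text
t 7.85 shift cm [-0.18 -0.32 -2.29] roll 0.4 pos s,w,z -0.0937 -0.0031 0.0571 F [-0.82 -0.43 -0.26]
rows 159 266 tin s -0.0827 R 0.0374 from front edge -0.0823 to go 0.1666
```

View pics/s5.png

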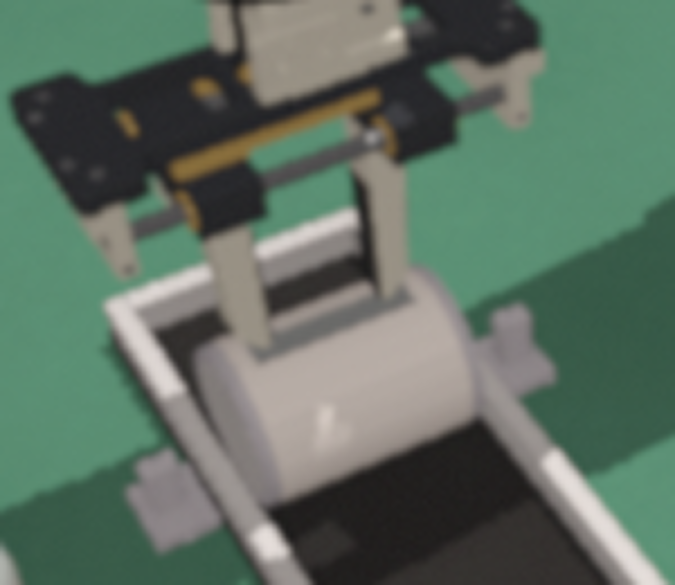

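The tips, at crop (255,348) and (393,295), are almost on the rear half of the stripe. Another few millimetres should make contact.

play_rows --targets '[0,0,0.05,0,0,0,0.1,0,0,0,0.1,0]'

```text
t: 8.2
tool_pos: [0.532, -0.1394, 0.0563]
orientation: [2.626, 1.725, 0.0]
force: [-0.6, -0.9, 0.1]
opening: 0.0499
gripper_force: 0.3
```

play_rows --targets '[0,0,0.05,0,0,0,0.1,0,0,0,0.1,0]'

```text
t: 8.45
tool_pos: [0.5322, -0.1394, 0.0561]
orientation: [2.625, 1.725, 0.0]
force: [-2.6, 1.1, 8.0]
opening: 0.0503
gripper_force: 3.7
```

play_rows --targets '[0,0,0.05,0,0,0,0.1,0,0,0,0.1,0]'

```text
t: 8.7
tool_pos: [0.5323, -0.1394, 0.056]
orientation: [2.625, 1.725, 0.001]
force: [-6.3, 2.5, 14.2]
opening: 0.05
gripper_force: 7.1
```

Contact came at a reported z of 0.0563, and the press is compliant at about 7 N/mm. I'll ease the press a little and make the first stroke.

play_rows --targets '[0.2,0,-0.1,0,0.6,0,-0.1,0,1.1,0,-0.1,0,1.6,0,-0.1,0,2.1,0,-0.1,0,2.6,0,-0.1,0,3.1,0,-0.1,0,3.1,0,-0.1,0]'

```text
t: 9.37
tool_pos: [0.5454, -0.1103, 0.0563]
orientation: [2.624, 1.725, 0.002]
force: [-1.7, 0.9, 8.3]
opening: 0.0501
gripper_force: 3.7
```

```bash
python3 -c "
from h import *
wt()"
```

```text
t 9.37 shift cm [-3.38 -0.4  -2.38] roll 0.43 pos s,w,z -0.0617 -0.0038 0.0563 F [-1.71  0.9   8.29]
rows 182 287 tin s -0.0665 R 0.0371 from front edge -0.0663 to go 0.1506
```

play_rows --targets '[0.2,0,-0.6,0,-0.5,0,-1,0,-1.2,0,-1,0,-1.7,0,-0.8,0,-1.7,0,-0.4,0,-1.7,0,0,0,-1.7,0,0,0]'

```text
t: 10.0
tool_pos: [0.5376, -0.127, 0.0558]
orientation: [2.626, 1.724, 0.0]
force: [-4.2, 0.6, 9.1]
opening: 0.0498
gripper_force: 4.8
```

play_rows --targets '[0.3,0,0,0,0.9,0,0,0,1.6,0,0,0,2.3,0,0,0,3,0,0,0,3.7,0,0,0,4.4,0,0,0,4.6,0,-0.8,0]'

```text
t: 10.67
tool_pos: [0.555, -0.0833, 0.0618]
orientation: [-2.624, -1.724, 0.002]
force: [-0.3, 0.5, -0.2]
opening: 0.0498
gripper_force: 0.0
```

```bash
python3 -c "
from h import *
wt()"
```

```text
t 10.67 shift cm [-6.24 -0.22 -1.82] roll 0.42 pos s,w,z -0.0331 -0.0017 0.0618 F [-0.31  0.55 -0.19]
rows 204 286 tin s -0.0488 R 0.0302 from front edge -0.0565 to go 0.1408
```

play_rows --targets '[-0.6,0,-0.5,0,-1.6,0,-0.7,0,-2.6,0,-0.7,0,-3.4,0,-0.7,0,-3.4,0,-0.5,0,-3.4,0,-0.5,0]'

```text
t: 11.22
tool_pos: [0.5415, -0.1164, 0.0676]
orientation: [-2.627, -1.722, 0.001]
force: [-0.1, 0.2, -1.1]
opening: 0.0503
gripper_force: 0.0
```

```bash
python3 -c "
from h import *
wt()
wt(240)"
```

```text
t 11.22 shift cm [-2.66 -0.29 -1.24] roll 0.29 pos s,w,z -0.0689 -0.0027 0.0676 F [-0.08  0.23 -1.08]
rows 130 228 tin s -0.0367 R 0.0349 from front edge -0.0389 to go 0.1232
t 11.27 shift cm [-2.71 -0.29 -1.23] roll 0.32 pos s,w,z -0.0684 -0.0027 0.0677 F [ 0.83 -0.8  -0.15]
rows 131 228 tin s -0.0367 R 0.0346 from front edge -0.0392 to go 0.1235
```

play_rows --targets '[0.9,0,0,0,1.8,0,0.4,0,1.8,0,0.9,0,1.8,0,1.3,0,1.8,0,1.3,0]'

```text
t: 11.73
tool_pos: [0.5497, -0.0984, 0.0558]
orientation: [2.624, 1.727, 0.0]
force: [-3.6, 1.2, 8.9]
opening: 0.0498
gripper_force: 4.2
```

play_rows --targets '[0.3,0,0,0,0.9,0,0,0,1.6,0,0,0,2.3,0,0,0,3,0,0,0,3.7,0,0,0,4.4,0,0,0,4.6,0,-0.8,0]'

```text
t: 12.4
tool_pos: [0.5671, -0.0555, 0.0619]
orientation: [-2.623, -1.726, 0.002]
force: [0.0, 0.6, -0.0]
opening: 0.0497
gripper_force: 0.0
```

play_rows --targets '[-0.6,0,-0.5,0,-1.6,0,-0.7,0,-2.6,0,-0.7,0,-3,0,-0.7,0,-3,0,-0.5,0,-3,0,-0.5,0]'

```text
t: 12.9
tool_pos: [0.555, -0.085, 0.0675]
orientation: [-2.626, -1.722, 0.001]
force: [-1.2, 0.4, -0.3]
opening: 0.0505
gripper_force: 0.0
```

```bash
python3 -c "
from h import *
wt()"
```

```text
t 12.9 shift cm [-6.08 -0.27 -1.25] roll 0.31 pos s,w,z -0.0347 -0.0024 0.0675 F [-1.25  0.37 -0.28]
rows 129 233 tin s -0.004 R 0.037 from front edge -0.004 to go 0.0883
```

play_rows --targets '[0.9,0,0,0,1.8,0,0.4,0,1.9,0,0.9,0,1.9,0,1.3,0,1.9,0,1.3,0]'

```text
t: 13.37
tool_pos: [0.5638, -0.0658, 0.0561]
orientation: [-2.624, -1.727, -0.001]
force: [-3.7, 1.8, 11.5]
opening: 0.0499
gripper_force: 5.4
```

play_rows --targets '[0.3,0,0,0,0.9,0,0,0,1.6,0,0,0,2.3,0,0,0,3,0,0,0,3.7,0,0,0,4.4,0,0,0,4.6,0,-0.8,0]'

```text
t: 14.03
tool_pos: [0.5807, -0.0234, 0.0616]
orientation: [-2.623, -1.725, 0.003]
force: [-0.5, 0.6, -0.8]
opening: 0.0499
gripper_force: 0.0
```

play_rows --targets '[-0.6,0,-0.5,0,-1.6,0,-0.7,0,-2.6,0,-0.7,0,-3,0,-0.7,0,-3,0,-0.5,0,-3,0,-0.5,0,-3,0,-0.5,0]'

```text
t: 14.62
tool_pos: [0.5692, -0.0524, 0.0677]
orientation: [-2.626, -1.723, 0.001]
force: [-0.0, 0.9, -0.3]
opening: 0.0501
gripper_force: 0.0
```

```bash
python3 -c "
from h import *
wt();wt()"
```

```text
t 14.62 shift cm [-9.64 -0.29 -1.23] roll 0.36 pos s,w,z 0.0009 -0.0022 0.0677 F [-0.05  0.93 -0.31]
rows 135 239 tin s 0.0272 R 0.0373 from front edge 0.0275 to go 0.0568
t 14.67 shift cm [-9.67 -0.3  -1.21] roll 0.38 pos s,w,z 0.0012 -0.0024 0.0679 F [0.64 0.68 0.96]
rows 136 239 tin s 0.0271 R 0.037 from front edge 0.0271 to go 0.0572
```

play_rows --targets '[0.7,0,0,0,1.4,0,0.4,0,1.4,0,0.9,0,1.4,0,1.3,0,1.4,0,1.3,0]'

```text
t: 15.13
tool_pos: [0.5756, -0.0386, 0.0561]
orientation: [-2.625, -1.726, -0.001]
force: [-3.7, 1.6, 8.9]
opening: 0.0499
gripper_force: 4.8
```

play_rows --targets '[0.3,0,0,0,0.9,0,0,0,1.6,0,0,0,2.3,0,0,0,3,0,0,0,3.7,0,0,0,4.2,0,0,0,4.4,0,-0.8,0]'

```text
t: 15.8
tool_pos: [0.5919, 0.0019, 0.0618]
orientation: [-2.624, -1.725, 0.003]
force: [-0.4, -0.7, -1.2]
opening: 0.0499
gripper_force: 0.0
```

play_rows --targets '[-0.6,0,-0.5,0,-1.6,0,-0.7,0,-2.6,0,-0.7,0,-3,0,-0.7,0,-3,0,-0.5,0,-3,0,-0.5,0,-3,0,-0.5,0]'

```text
t: 16.38
tool_pos: [0.5804, -0.0267, 0.0677]
orientation: [-2.626, -1.724, 0.001]
force: [-0.7, -0.6, -0.4]
opening: 0.0503
gripper_force: 0.0
```

Run:
```python
from h import *
wt();c=wt();im=c['image']
# white line on bed in front of the tin
g=im[:,255:273].astype(float).mean((1,2))
v=[i for i in range(0,140) if g[i]>110];print(v)
for i in (v[0],v[-1]): print(sw(on(c,264,i,.006)))
cv2.imwrite('pics/w6.png',im[:,:,::-1])
```

```text
t 16.38 shift cm [-12.44  -0.29  -1.23] roll 0.36 pos s,w,z 0.0289 -0.0021 0.0677 F [-0.68 -0.63 -0.39]
rows 134 243 tin s 0.0541 R 0.0391 from front edge 0.0563 to go 0.028
t 16.43 shift cm [-12.46  -0.3   -1.22] roll 0.38 pos s,w,z 0.0292 -0.0021 0.0678 F [-0.16 -0.09  0.96]
rows 135 243 tin s 0.054 R 0.0388 from front edge 0.0559 to go 0.0284
[135, 136, 137, 138, 139]
[ 0.0895 -0.0029]
[ 0.0863 -0.003 ]
```

play_rows --targets '[0.6,0,0,0,1.2,0,0.4,0,1.2,0,0.9,0,1.2,0,1.3,0,1.2,0,1.3,0]'

```text
t: 16.9
tool_pos: [0.586, -0.0147, 0.0562]
orientation: [-2.625, -1.726, -0.001]
force: [-3.3, 2.6, 9.7]
opening: 0.0499
gripper_force: 5.0
```

play_rows --targets '[0.3,0,0,0,0.8,0,0,0,1.4,0,0,0,2,0,0,0,2.6,0,0,0,3.2,0,0,0,3.6,0,0,0,3.8,0,-0.8,0]'

```text
t: 17.57
tool_pos: [0.5998, 0.0201, 0.0618]
orientation: [-2.624, -1.725, 0.003]
force: [0.1, 0.8, 0.2]
opening: 0.0499
gripper_force: 0.0
```

play_rows --targets '[-0.6,0,-0.5,0,-1.6,0,-0.7,0,-2.6,0,-0.7,0,-3,0,-0.7,0,-3,0,-0.5,0,-3,0,-0.5,0,-3,0,-0.5,0]'

```text
t: 18.15
tool_pos: [0.5883, -0.0083, 0.0677]
orientation: [-2.626, -1.724, 0.001]
force: [0.2, 0.5, -0.0]
opening: 0.0503
gripper_force: 0.0
```

Run:
```python
from h import *
wt();c=wt();im=c['image']
cv2.imwrite('pics/w7.png',im[:,:,::-1])
```

```text
t 18.15 shift cm [-14.44  -0.29  -1.23] roll 0.36 pos s,w,z 0.0489 -0.0019 0.0677 F [ 0.21  0.54 -0.04]
rows 141 243 tin s 0.0716 R 0.0368 from front edge 0.0714 to go 0.0129
t 18.2 shift cm [-14.47  -0.3   -1.21] roll 0.39 pos s,w,z 0.0492 -0.002 0.0679 F [0.55 0.01 0.12]
rows 141 244 tin s 0.0715 R 0.0372 from front edge 0.0717 to go 0.0126
```

View pics/w7.png

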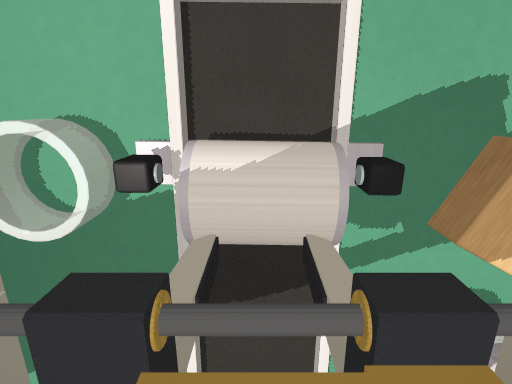

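The wrist view shows the tin square across the track on rows 141–244, with the eye lenses at (158,173) and (360,175). I'll compare the lens position with the tin in the same frame.

Run:
```python
from h import *
c=wt()
for z in(.045,.05): print(z,sw(on(c,158,173,z)),sw(on(c,360,175,z)))
# base plate of posts
print(sw(on(c,150,148,.003)))
```

```text
t 18.25 shift cm [-14.48  -0.31  -1.2 ] roll 0.4 pos s,w,z 0.0493 -0.0021 0.068 F [-0.04 -0.13  0.13]
rows 141 244 tin s 0.0716 R 0.0372 from front edge 0.0718 to go 0.0125
0.045 [0.086  0.0722] [ 0.0856 -0.0706]
0.05 [0.0871 0.0705] [ 0.0867 -0.069 ]
[0.0981 0.0912]
```

play_rows --targets '[0.6,0,0,0,1.2,0,0.4,0,1.2,0,0.9,0,1.2,0,1.3,0,1.2,0,1.3,0]'

```text
t: 18.72
tool_pos: [0.5939, 0.0037, 0.0562]
orientation: [-2.625, -1.726, -0.001]
force: [-4.1, 2.3, 9.6]
opening: 0.0505
gripper_force: 4.9
```

play_rows --targets '[0.3,0,0,0,0.8,0,0,0,1.3,0,0,0,1.8,0,0,0,2.2,0,0,0,2.5,0,0,0,2.7,0,0,0,2.7,0,-0.6,0]'

```text
t: 19.38
tool_pos: [0.6037, 0.0283, 0.0603]
orientation: [-2.624, -1.725, 0.002]
force: [-0.2, 0.1, -0.4]
opening: 0.0496
gripper_force: 0.0
```

play_rows --targets '[-0.6,0,-0.5,0,-1.6,0,-0.7,0,-2.2,0,-0.7,0,-2.2,0,-0.7,0,-2.2,0,-0.7,0,-2.2,0,-0.7,0]'

```text
t: 19.88
tool_pos: [0.5952, 0.0072, 0.0679]
orientation: [-2.626, -1.724, 0.001]
force: [0.2, -0.1, -0.1]
opening: 0.0498
gripper_force: 0.0
```

Run:
```python
from h import *
wt();wt(240);wt(290)
```

```text
t 19.88 shift cm [-16.13  -0.3   -1.21] roll 0.36 pos s,w,z 0.0659 -0.0019 0.0679 F [ 0.25 -0.12 -0.14]
rows 146 247 tin s 0.0852 R 0.0367 from front edge 0.0848 to go -0.0005
t 19.93 shift cm [-16.16  -0.3   -1.21] roll 0.38 pos s,w,z 0.0661 -0.002 0.0679 F [ 0.17  0.15 -0.41]
rows 146 247 tin s 0.0853 R 0.0367 from front edge 0.0849 to go -0.0006
t 19.98 shift cm [-16.17  -0.31  -1.2 ] roll 0.39 pos s,w,z 0.0662 -0.002 0.068 F [-0.05  0.31  0.81]
rows 147 248 tin s 0.0849 R 0.0367 from front edge 0.0846 to go -0.0003
```

play_rows --targets '[0,0,-2,0,0,0,-5,0,0,0,-8,0,0,0,-8,0,0,0,-8,0,0,0,-8,0]'

```text
t: 20.53
tool_pos: [0.5954, 0.0076, 0.1478]
orientation: [-2.625, -1.725, 0.0]
force: [-0.0, -0.6, -0.5]
opening: 0.0501
gripper_force: 0.0
```

Run:
```python
from h import *
c=wt()
print([sw(on(c,u,v,.043)) for u,v in((264,190),)])
print(workorder.close_job())
```

```text
t 20.53 shift cm [-16.19  -0.31   6.78] roll 0.41 pos s,w,z 0.0664 -0.0019 0.1478 F [-0.02 -0.62 -0.5 ]
rows 136 212 tin s 0.0851 R 0.0373 from front edge 0.0855 to go -0.0012
[array([ 0.0693, -0.0038])]
the job is handed in; nothing more can be done
None
```

The tin was rolled to the photo-eyes and lies about 1 mm from the line between them, square across the track and untouched by my last measurements; the job was handed in at about 20.5 s, with no verdict reported back.

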